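# Seat the driver board under the lip of a lamp tray

## Task

Fit the green driver board into the white lamp tray: tilt it so that its gold edge goes down first and hooks under the orange lip, then lower the other edge until the board lies flat on the tray floor, still under the lip, and let go of it. Leave the blue spare board where it is.

Things in the scene. Friction and masses are not known exactly. Their poses are not given: they have to be found in the camera images.
- board_grip (a point): Centre of the black block (26 x, 40 y, 44 high) in the middle of the green board, the place to grip, 22 above the plate top, 27 above its underside. Plate 160 (x) by 120 (y) by 5 thick, about 0.35 kg in all, other parts at most 2 high. Its x points from the gold edge to the opposite edge, z up. Starts flat on the bench, left or right of the tray, gold edge roughly towards the robot. All in mm.
- board_edge (a point): Middle of the green board's gold edge (a brass-coloured strip on top marks it), the edge to hook, at half the plate's thickness: from the block's centre 80 mm along the board's -x and 24.5 mm below. Same axes as the board.
- tray: White tray fixed to the bench, 190 (x) by 154 (y) by 24 high, walls 5, floor 4 thick, inside 180 by 144. Origin: centre of underside; x from lip end (roughly towards the robot) to plain end. Orange lip over the -x end, full width, 4 thick, underside 20 above the bench, reaching in to x = -62: it leaves 152 open, so the 160 board cannot drop in flat. Play of the seated board: 20 in x, 24 in y. All in mm.
- spare_grip (a point): Centre of the silver finned block (26 by 40 by 44 mm) on the blue spare board, 27 mm above the underside of its plate, 140 by 100 by 5 mm, no gold edge. Not to be used. It lies flat on the bench on the other side of the tray from the green board.

How it is judged:
On the way:
1. the board's gold edge is under the lip while the opposite edge is still raised (x of board_edge in the frame of tray below -0.066 m and z of board_edge in the frame of tray between 0 and 0.018 m and y of board_edge in the frame of tray between -0.03 and 0.03 m and angle between board_grip's own z axis and vertical above 0.07 rad), for 0.1 s.
At the end, for the whole second after the job is handed in: Board flat (within 3.4 degrees) on the tray floor, right way up, block centre 31 +- 5 mm above the tray underside, gold edge at least 4 mm under the lip, within 30 mm of the centre line and 14 degrees of the tray, at rest, released; spare board within 30 mm of its start (x of board_edge in the frame of tray below -0.066 m and z of board_edge in the frame of tray between 0 and 0.018 m and y of board_edge in the frame of tray between -0.03 and 0.03 m and angle between board_grip's own z axis and vertical below 0.06 rad and z of board_grip in the frame of tray between 0.026 and 0.036 m and y of board_grip in the frame of tray between -0.03 and 0.03 m and angle between the x axis of board_grip and the x axis of tray, either way round below 0.25 rad and linear speed of board below 0.02 m/s and distance of spare_grip from where it was at the start of the episode below 0.03 m); the robot touches nothing.
It fails at once if the blue spare board is moved by more than 30 mm (distance of spare_grip from where it was at the start of the episode above 0.03 m).
It also fails if it takes over 42 s, if anything falls off the work surface, if the arm or the gripper's body presses on something with over 40 N, if the wrist force passes 120 N, or if a joint passes its speed limit or range.

## Robot

A 6-joint arm with a two-finger parallel gripper is mounted at the origin on the work surface. World frame = base frame: x ahead of the robot, y to its left, z up, the work surface at z = 0. Lengths are in m, angles in rad, forces in N, time in s.
With the tool pointing down it reaches from about 0.25 to 0.8 m from the base axis. Payload 3.9 kg.
Tool frame: the origin (TCP) lies midway between the tips of the shut fingers; the grasp point (between the pads) lies 19 mm behind it (r.grip_point_offset is the distance from the TCP to the grasp point, in m); z points along the fingers, y is the line along which they close (so a half turn about z gives the same grasp; the last joint's range is limited). The gripper opens to 85 mm and grips with 20 to 120 N. Pads are 22 mm wide; open, the fingers measure 114 mm over their backs; the gripper's body (76 mm by 85 mm) begins 54 mm behind the grasp point. The pads swing forward as they close: fully open they stand 13 mm farther back than shut.
Start: joints at [1.326, 0.26, -0.138, 1.173, 0, 1.571], TCP at [0.127, 0.509, 0.231] pointing down, gripper open.
Joint ranges: [-2.78, 2.78], [-0.83, 1.72], [-1.28, 1.37], [-1.9, 2.12], [-1.57, 1.48], [-3.14, 3.14]. Speed limits (rad/s): [2.57, 2.57, 3.14, 3.14, 3.14, 3.14].

## Interface

Orientations are given as a unit quaternion [x, y, z, w].
In Python, from station import r gives the robot as it stands.
- The arm moves only by the tool servo_tool, never from a script. Its argument "deltas" is a list of rows, each an object of numbers: "tx", "ty", "tz": the shift along the world's x, y, z in cm; "ax", "ay", "az": the turn, a rotation vector about the world's x, y, z in rad. A call has 1 to 20 rows; each row shifts and turns the commanded pose from where the row before left it; what a row does not reach is not made up. A row lasts 1/10 s, in which the tool goes at most 50 mm and 8.59 degrees, less where a joint would pass 70% of its speed; a pose out of reach is approached as far as the arm can. A call is refused whole if a number of a shift passes 5 or a number of a turn 0.15, either way. A call with a gripper value outside its range is refused whole. "jaw" is the opening in per cent of the stroke, from 0 (shut) to 100 (fully open), set as the call begins (left out, the last holds). The fingers move at their own pace and stop on an object; the grip force is fixed at half the most. Time passes only in rows, so rows that do not move let the fingers close. It gives the time, the measured TCP pose, the force, the opening and the grip force at its end, in the units of the state.
- r.read_state(): the state, without advancing time (a new reading comes with each control period).
- r.grab_frame(name): name is "scene" or "top" or "wrist"; returns a dict with "frame" (480x640x3 uint8, red, green, blue), "z_map" (480x640 float32, m along the optical axis (not along the pixel's ray), 0 where there is no reading), "camera_matrix" (3x3 intrinsics, pixels), "rvec" (rotation vector, rad) and "tvec" (3), from world to camera coordinates, as OpenCV has them. Camera axes: x right, y down, z forward; pixel columns grow to the right and rows downward; lengths in m; the calibration is good to about 2 mm. A picture is of the moment at which its call begins.
- r.finish_job(): hands the job in; it is judged then, once.
Trained networks look in the newest picture that a camera, given by its name, has taken for a name from the list of things; names that differ only in an ending like _2 or _b are one class to them, and where a whole thing is asked for, a point or a joint stands for the part that bears it (a point fixed in the world has none). Each returns a list of dicts, best first, with "score" (0 to 1); they miss things now and then, are a little off and sometimes report something else, mostly with a low value. They report only what shows in the picture. A call takes as long as a camera call.
- r.search_frame(camera, label): "box" ([centre column, centre row, width, height] as shares, 0 to 1, of the picture: columns of its width, rows of its height, round what is visible of it).
- r.place_of(camera, label): "point" ([column, row] as shares, 0 to 1, of the picture: columns of its width, rows of its height: a listed point, or the origin of a listed thing).
The state is a dict: "t": time; "joint_positions": joint angles; "qd": joint speeds; "tau": joint torques, N m; "tcp_pos": TCP position; "ee_rot": TCP orientation; "force": force on the tool from outside, world axes, zero at the start; "wrist_torque": the same for the moment, N m; "grip_width": finger opening in m; "grasp_force": force on a finger pad.
Only numpy, scipy, OpenCV 4.12 (cv2) and the standard library are available. Lean on these libraries where they do the work, as an engineer would, in place of code of your own. Each camera call takes 0.05 s, during which the arm holds its last target. There are 200 camera calls.

## Working session

There is one attempt and no reset: what is moved stays moved. The work goes in short steps, Python scripts to look and compute and a tool call to move; the robot and the scene stay as the last step left them, time stands still between calls to the robot, and variables do not carry over. Pictures are saved under pics/ and viewed, at most 10 in all, crops included, and the job is handed in when it is done.

Besides the shell and the picture viewer there is one more tool, called after "Request:" as name(argument=value, ...), one argument or row to a line, values as JSON. servo_tool: Moves the arm, as the interface text tells. Its arguments: {"type":"object","properties":{"deltas":{"type":"array"},"jaw":{"type":"number"}},"required":["deltas"]}

```bash
mkdir -p pics; cat > h.py <<'E'
from station import r
import numpy as np, cv2
from scipy.spatial.transform import Rotation as R
def cloud(f):
    K=f["camera_matrix"];z=f["z_map"];v,u=np.mgrid[:480,:640]
    p=np.stack([(u-K[0,2])/K[0,0]*z,(v-K[1,2])/K[1,1]*z,z],-1)
    Rm=cv2.Rodrigues(np.array(f["rvec"],float))[0]
    w=(p-np.array(f["tvec"]).reshape(3))@Rm
    w[z==0]=np.nan
    return w
def save(f,n): cv2.imwrite("pics/"+n+".png",f["frame"][:,:,::-1])
E
python3 - <<'E'
from h import *
f=r.grab_frame("top");save(f,"top0");w=cloud(f)
for l in ["board_grip","board_edge","tray","spare_grip"]:
    for d in r.place_of("top",l)[:2]:
        c,q=d["point"];u,v=int(c*640),int(q*480);print(l,d["score"],u,v,w[v,u].round(4))
s=r.read_state();print(s["t"],s["tcp_pos"],s["ee_rot"],s["grip_width"])
E
```

```text
board_grip 0.81 490 263 [ 0.4445 -0.2891  0.0507]
board_edge 0.8 479 309 [ 0.3607 -0.2786  0.0051]
tray 0.8 345 190 [ 0.5938 -0.0215  0.0041]
spare_grip 0.88 175 251 [0.4629 0.2997 0.0479]
0.25 [0.12716216 0.50903353 0.23089707] [ 1.22105162e-01  9.92517055e-01 -4.70246708e-04 -5.81845010e-05] 0.08580508588486521
```

View pics/top0.png

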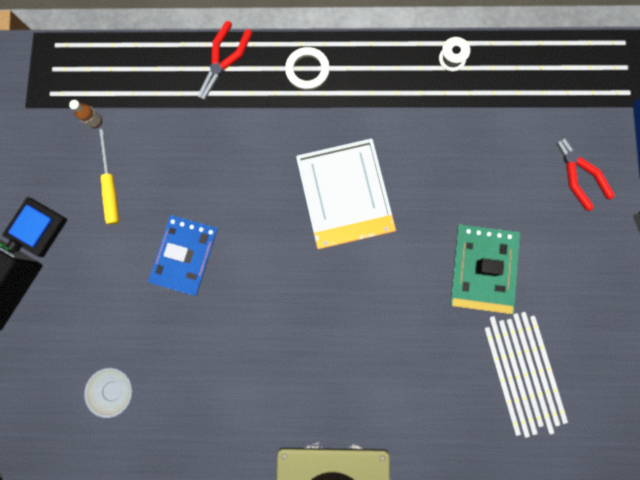

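The top view shows the green board on the right (block at 490,267, gold edge at 482,305). The tray is in the centre (345,192) with its lip towards the robot at (355,232), and the blue spare is on the left. Next I'll fit the poses.

```bash
cat > fit.py <<'E'
from h import *
f=r.grab_frame("top");w=cloud(f);h=cv2.cvtColor(f["frame"],cv2.COLOR_RGB2HSV)
def rect(m,n):
    m=cv2.morphologyEx(m.astype(np.uint8),cv2.MORPH_OPEN,np.ones((3,3)))
    k,l,s,_=cv2.connectedComponentsWithStats(m);i=1+np.argmax(s[1:,4])
    p=w[l==i];p=p[~np.isnan(p[:,0])]
    b=cv2.minAreaRect((p[:,:2]*1000).astype(np.float32))
    print(n,len(p),"c",np.round(b[0],1),"size",np.round(b[1],1),"ang",round(b[2],1),"z",np.median(p[:,2]).round(4),"mean",p.mean(0).round(4))
V,U=np.mgrid[:480,:640]
g=(U>440)&(U<530)&(V>215)&(V<320); t=(U>285)&(U<405)&(V>130)&(V<255)
H,S,L=h[...,0],h[...,1],h[...,2]
rect(g&(S>90)&(H>12)&(H<95)&(L>60)|g&(w[...,2]>.03),"board")
rect(g&(S>90)&(H>12)&(H<32)&(L>100),"gold")
rect(g&(w[...,2]>.035),"block")
rect(t&(L>120)&((S<60)|(H<32)),"tray")
rect(t&(S>100)&(H>5)&(H<32)&(L>120),"lip")
rect((U<230)&(U>140)&(V>205)&(V<300)&(w[...,2]>.035),"spare")
E
python3 fit.py
```

```text
board 4408 c [ 439.5 -293.9] size [122.1 161.9] ang 83.1 z 0.0063 mean [ 0.4361 -0.292   0.0096]
gold 478 c [ 366.8 -285.3] size [113.7  15.5] ang 82.7 z 0.0066 mean [ 0.3669 -0.285   0.0065]
block 348 c [ 438.1 -292.8] size [41.2 26.2] ang 82.6 z 0.0498 mean [ 0.4377 -0.2916  0.0492]
tray 8060 c [590.  -22.5] size [204.5 168. ] ang 13.9 z 0.0057 mean [ 0.5865 -0.0217  0.01  ]
lip 1253 c [506.7 -41.6] size [ 33.  160.7] ang 13.6 z 0.0248 mean [ 0.5065 -0.0402  0.0246]
spare 316 c [460.1 298.7] size [40.6 26. ] ang 74.9 z 0.0496 mean [0.4596 0.2972 0.049 ]
```

Request:
servo_tool(
  deltas=[
    {"tx": 2.9,"ty": -4,"az": -0.0725},
    {"tx": 2.9,"ty": -4,"az": -0.0725},
    {"tx": 2.9,"ty": -4,"az": -0.0725},
    {"tx": 2.9,"ty": -4,"az": -0.0725},
    {"tx": 2.9,"ty": -4,"az": -0.0725},
    {"tx": 2.9,"ty": -4,"az": -0.0725},
    {"tx": 2.9,"ty": -4,"az": -0.0725},
    {"tx": 2.9,"ty": -4,"az": -0.0725},
    {"tx": 2.9,"ty": -4,"az": -0.0725},
    {"tx": 2.9,"ty": -4,"az": -0.0725},
    {"tx": 0.2,"ty": -4,"az": -0.0725},
    {"tx": 0.2,"ty": -4,"az": -0.0725},
    {"tx": 0.2,"ty": -4,"az": -0.0725},
    {"tx": 0.2,"ty": -4,"az": -0.0725},
    {"tx": 0.2,"ty": -4,"az": -0.0725},
    {"tx": 0.2,"ty": -4,"az": -0.0725},
    {"tx": 0.2,"ty": -4,"az": -0.0725},
    {"tx": 0.2,"ty": -4,"az": -0.0725},
    {"tx": 0.2,"ty": -4,"az": -0.0725},
    {"tx": 0.2,"ty": -4,"az": -0.0725},
  ],
  jaw=100,
)

```text
invalid input at $.deltas[0]: expected keys tx, ty, tz, ax, ay, az
```

Request:
servo_tool(
  deltas=[
    {"tx": 2.9,"ty": -4,"tz": 0,"ax": 0,"ay": 0,"az": -0.0725},
    {"tx": 2.9,"ty": -4,"tz": 0,"ax": 0,"ay": 0,"az": -0.0725},
    {"tx": 2.9,"ty": -4,"tz": 0,"ax": 0,"ay": 0,"az": -0.0725},
    {"tx": 2.9,"ty": -4,"tz": 0,"ax": 0,"ay": 0,"az": -0.0725},
    {"tx": 2.9,"ty": -4,"tz": 0,"ax": 0,"ay": 0,"az": -0.0725},
    {"tx": 2.9,"ty": -4,"tz": 0,"ax": 0,"ay": 0,"az": -0.0725},
    {"tx": 2.9,"ty": -4,"tz": 0,"ax": 0,"ay": 0,"az": -0.0725},
    {"tx": 2.9,"ty": -4,"tz": 0,"ax": 0,"ay": 0,"az": -0.0725},
    {"tx": 2.9,"ty": -4,"tz": 0,"ax": 0,"ay": 0,"az": -0.0725},
    {"tx": 2.9,"ty": -4,"tz": 0,"ax": 0,"ay": 0,"az": -0.0725},
    {"tx": 0.2,"ty": -4,"tz": 0,"ax": 0,"ay": 0,"az": -0.0725},
    {"tx": 0.2,"ty": -4,"tz": 0,"ax": 0,"ay": 0,"az": -0.0725},
    {"tx": 0.2,"ty": -4,"tz": 0,"ax": 0,"ay": 0,"az": -0.0725},
    {"tx": 0.2,"ty": -4,"tz": 0,"ax": 0,"ay": 0,"az": -0.0725},
    {"tx": 0.2,"ty": -4,"tz": 0,"ax": 0,"ay": 0,"az": -0.0725},
    {"tx": 0.2,"ty": -4,"tz": 0,"ax": 0,"ay": 0,"az": -0.0725},
    {"tx": 0.2,"ty": -4,"tz": 0,"ax": 0,"ay": 0,"az": -0.0725},
    {"tx": 0.2,"ty": -4,"tz": 0,"ax": 0,"ay": 0,"az": -0.0725},
    {"tx": 0.2,"ty": -4,"tz": 0,"ax": 0,"ay": 0,"az": -0.0725},
    {"tx": 0.2,"ty": -4,"tz": 0,"ax": 0,"ay": 0,"az": -0.0725},
  ],
  jaw=100,
)

```text
t: 2.3
tcp_pos: [0.437, -0.2924, 0.2313]
ee_rot: [0.751, 0.661, 0.0, 0.0]
force: [1.4, 0.8, 0.3]
grip_width: 0.0855
grasp_force: 0.0
```

```bash
python3 - <<'E'
from h import *
f=r.grab_frame("wrist");save(f,"wr0");w=cloud(f)
m=(w[...,2]>.042)&(w[...,2]<.056)&(np.abs(w[...,0]-.438)<.05)&(np.abs(w[...,1]+.292)<.05)
p=w[m];print(len(p),p.mean(0));b=cv2.minAreaRect((p[:,:2]*1000).astype(np.float32));print(b)
print(np.where(m)[1].mean(),np.where(m)[0].mean(),r.read_state()["joint_positions"])
E
```

```text
1275 [ 0.43732168 -0.29199025  0.04934319]
((437.0440673828125, -292.8341064453125), (40.477657318115234, 25.764909744262695), 83.33053588867188)
322.09490196078434 212.11686274509805 [-0.59549043  0.26544362 -0.13111485  1.16975079 -0.00442326  1.10869398]
```

View pics/wr0.png

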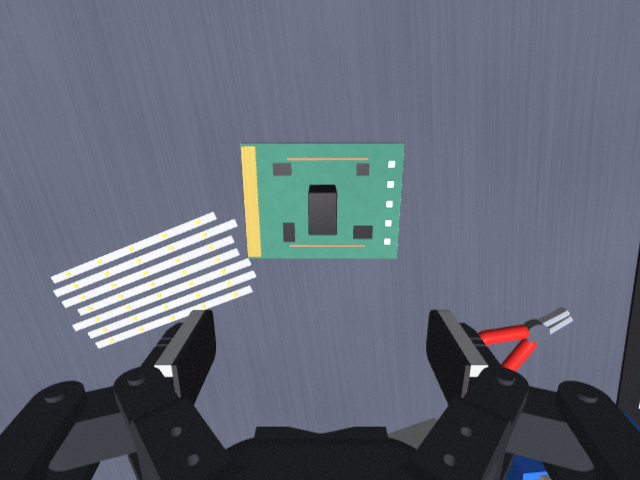

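The block (322,212) sits squarely between the fingers, with the gold edge on the left (250,200). Its pose agrees with the top view to 1 mm, so I'll go down and grip.

Request:
servo_tool(
  deltas=[
    {"tx": 0,"ty": 0,"tz": -4,"ax": 0,"ay": 0,"az": 0},
    {"tx": 0,"ty": 0,"tz": -4,"ax": 0,"ay": 0,"az": 0},
    {"tx": 0,"ty": 0,"tz": -4,"ax": 0,"ay": 0,"az": 0},
    {"tx": 0,"ty": 0,"tz": -4,"ax": 0,"ay": 0,"az": 0},
    {"tx": 0,"ty": 0,"tz": -3,"ax": 0,"ay": 0,"az": 0},
    {"tx": 0,"ty": 0,"tz": -2,"ax": 0,"ay": 0,"az": 0},
    {"tx": 0,"ty": 0,"tz": -0.8,"ax": 0,"ay": 0,"az": 0},
    {"tx": 0,"ty": 0,"tz": 0,"ax": 0,"ay": 0,"az": 0},
  ],
  jaw=100,
)

```text
t: 3.15
tcp_pos: [0.4365, -0.29, 0.0125]
ee_rot: [0.749, 0.662, -0.0, -0.001]
force: [0.1, -0.8, 0.2]
grip_width: 0.0851
grasp_force: 0.0
```

Request:
servo_tool(
  deltas=[
    {"tx": 0,"ty": 0,"tz": 0,"ax": 0,"ay": 0,"az": 0},
    {"tx": 0,"ty": 0,"tz": 0,"ax": 0,"ay": 0,"az": 0},
    {"tx": 0,"ty": 0,"tz": 0,"ax": 0,"ay": 0,"az": 0},
    {"tx": 0,"ty": 0,"tz": 0,"ax": 0,"ay": 0,"az": 0},
    {"tx": 0,"ty": 0,"tz": 0,"ax": 0,"ay": 0,"az": 0},
    {"tx": 0,"ty": 0,"tz": 0,"ax": 0,"ay": 0,"az": 0},
    {"tx": 0,"ty": 0,"tz": 0,"ax": 0,"ay": 0,"az": 0},
    {"tx": 0,"ty": 0,"tz": 0,"ax": 0,"ay": 0,"az": 0},
    {"tx": 0,"ty": 0,"tz": 0,"ax": 0,"ay": 0,"az": 0},
    {"tx": 0,"ty": 0,"tz": 0,"ax": 0,"ay": 0,"az": 0},
  ],
  jaw=0,
)

```text
t: 4.15
tcp_pos: [0.4381, -0.2912, 0.0143]
ee_rot: [0.75, 0.662, 0.0, 0.001]
force: [-1.1, 0.2, 6.4]
grip_width: 0.0253
grasp_force: 60.6
```

Request:
servo_tool(
  deltas=[
    {"tx": 0,"ty": 0,"tz": 2,"ax": 0,"ay": 0,"az": 0},
    {"tx": 0,"ty": 0,"tz": 4,"ax": 0,"ay": 0,"az": 0},
    {"tx": 0,"ty": 0,"tz": 4.5,"ax": 0,"ay": 0,"az": 0},
    {"tx": 1.73,"ty": 2.75,"tz": 0,"ax": 0,"ay": 0,"az": 0.0365},
    {"tx": 1.73,"ty": 2.75,"tz": 0,"ax": 0,"ay": 0,"az": 0.0365},
    {"tx": 1.73,"ty": 2.75,"tz": 0,"ax": 0,"ay": 0,"az": 0.0365},
    {"tx": 1.73,"ty": 2.75,"tz": 0,"ax": 0,"ay": 0,"az": 0.0365},
    {"tx": 1.73,"ty": 2.75,"tz": 0,"ax": 0,"ay": 0,"az": 0.0365},
    {"tx": 1.73,"ty": 2.75,"tz": 0,"ax": 0,"ay": 0,"az": 0.0365},
    {"tx": 1.73,"ty": 2.75,"tz": 0,"ax": 0,"ay": 0,"az": 0.0365},
    {"tx": 1.73,"ty": 2.75,"tz": 0,"ax": 0,"ay": 0,"az": 0.0365},
    {"tx": 1.73,"ty": 2.75,"tz": 0,"ax": 0,"ay": 0,"az": 0.0365},
    {"tx": 1.73,"ty": 2.75,"tz": 0,"ax": 0,"ay": 0,"az": 0.0365},
    {"tx": 0,"ty": 0,"tz": 0,"ax": 0.0166,"ay": -0.068,"az": 0},
    {"tx": 0,"ty": 0,"tz": 0,"ax": 0.0166,"ay": -0.068,"az": 0},
    {"tx": 0,"ty": 0,"tz": 0,"ax": 0.0166,"ay": -0.068,"az": 0},
    {"tx": 0,"ty": 0,"tz": 0,"ax": 0.0166,"ay": -0.068,"az": 0},
    {"tx": 0,"ty": 0,"tz": 0,"ax": 0.0166,"ay": -0.068,"az": 0},
    {"tx": 0,"ty": 0,"tz": 0,"ax": 0,"ay": 0,"az": 0},
  ],
  jaw=0,
)

```text
t: 6.05
tcp_pos: [0.6042, -0.0158, 0.115]
ee_rot: [0.609, 0.775, 0.134, 0.104]
force: [-0.5, -0.2, -5.2]
grip_width: 0.0253
grasp_force: 61.4
```

```bash
python3 - <<'E'
from h import *
ims=[]
for n in ["top","scene"]:
    f=r.grab_frame(n);w=cloud(f);ims.append(f["frame"])
    for l in ["board_edge","board_grip","tray"]:
        for d in r.place_of(n,l)[:1]:
            c,q=d["point"];u,v=int(c*640),int(q*480);print(n,l,d["score"],u,v,w[v,u].round(4))
    h=cv2.cvtColor(f["frame"],cv2.COLOR_RGB2HSV)
    m=(h[...,1]>100)&(h[...,0]>5)&(h[...,0]<34)&(h[...,2]>90)&(np.abs(w[...,0]-.53)<.1)&(np.abs(w[...,1]+.03)<.15)
    for nm,mm in [("lip",m&(w[...,2]<.03)&(w[...,2]>.02)),("gold",m&(w[...,2]>.045))]:
        p=w[mm]
        if len(p)>30:
            b=cv2.minAreaRect((p[:,:2]*1000).astype(np.float32));print(nm,len(p),np.round(b[0],1),np.round(b[1],1),round(b[2],1),p.mean(0).round(4))
im=np.vstack([ims[0][100:330,150:560],ims[1][:, :][100:440,100:510]])
cv2.imwrite("pics/a1.png",im[:,:,::-1])
E
```

```text
gold 571 [472.7 -39.4] [84.6 88.6] 85.4 [ 0.4626 -0.0378  0.5812]
scene board_edge 0.68 301 249 [ 0.4949 -0.0375  0.0234]
scene board_grip 0.68 310 265 [ 0.6369 -0.0223  0.1777]
lip 230 [506.5 -39.3] [ 32.5 153.6] 14.4 [ 0.513  -0.0813  0.0227]
gold 177 [585.8 -30.9] [ 98.7 115.9] 6.9 [ 0.5548 -0.0506  0.0853]
```

View pics/a1.png

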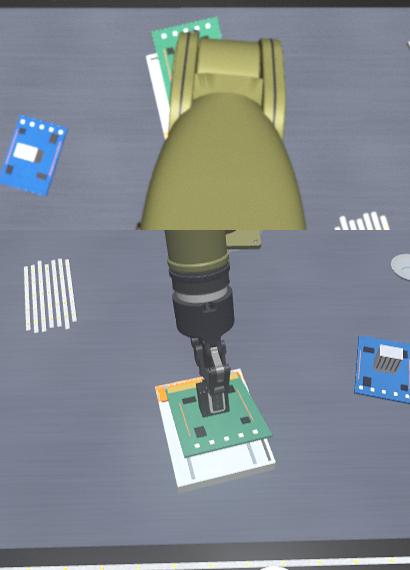

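The board is held and tilted over the tray, gold edge towards the orange lip (lower half, about 160–240, 380). I'll check the tilt in the grip and the edge position from the scene depth.

```bash
cat > chk.py <<'E'
from h import *
f=r.grab_frame("scene");w=cloud(f);h=cv2.cvtColor(f["frame"],cv2.COLOR_RGB2HSV)
a=np.radians(14);T=np.array([.583,-.0215,0]);M=np.array([[np.cos(a),-np.sin(a),0],[np.sin(a),np.cos(a),0],[0,0,1]])
t=(w-T)@M
near=(np.abs(t[...,0])<.13)&(np.abs(t[...,1])<.1)
g=near&(h[...,0]>60)&(h[...,0]<95)&(h[...,1]>80)
p=t[g];med=np.median(p[:,2]);A=np.c_[p[:,:2],np.ones(len(p))];c=np.linalg.lstsq(A,p[:,2],rcond=None)[0]
e=np.abs(A@c-p[:,2]);k=e<.006;c=np.linalg.lstsq(A[k],p[k,2],rcond=None)[0]
print("plane slopes deg",np.degrees(np.arctan(c[:2])).round(1),"z at 0",c[2].round(4))
hit=near&(np.abs(t[...,0]*c[0]+t[...,1]*c[1]+c[2]-t[...,2])<.004)&(h[...,1]>80)&(h[...,0]>10)&(h[...,0]<95)
q=t[hit];b=cv2.minAreaRect((q[:,:2]*1000).astype(np.float32));print("plate",np.round(b[0],1),np.round(b[1],1),round(b[2],1),"xmin/max",np.percentile(q[:,0],[.5,99.5]).round(4),"y",np.percentile(q[:,1],[.5,99.5]).round(4))
s=r.read_state();Rt=R.from_quat(s["ee_rot"]).as_matrix()
print("tcp tray",((np.array(s["tcp_pos"])-T)@M).round(4),"tool z",(Rt[:,2]@M).round(3),"tool y",(Rt[:,1]@M).round(3),"t",s["t"],s["force"])
E
python3 chk.py
```

```text
plane slopes deg [20.  -0.1] z at 0 0.097
plate [32.8 -3.3] [153.3 119.9] 0.0 xmin/max [-0.0414  0.1079] y [-0.0626  0.0557]
tcp tray [ 0.0287 -0.0011  0.1185] tool z [ 0.343 -0.002 -0.939] tool y [ 0.939 -0.003  0.343] t 6.5 [ 0.13177523  0.39125857 -3.94704425]
```

Request:
servo_tool(
  deltas=[
    {"tx": 0.1,"ty": 0.09,"tz": 0,"ax": -0.0085,"ay": 0.034,"az": 0},
    {"tx": 0.1,"ty": 0.09,"tz": 0,"ax": -0.0085,"ay": 0.034,"az": 0},
    {"tx": 0.1,"ty": 0.09,"tz": 0,"ax": -0.0085,"ay": 0.034,"az": 0},
    {"tx": 0.1,"ty": 0.09,"tz": 0,"ax": -0.0085,"ay": 0.034,"az": 0},
    {"tx": 0,"ty": 0,"tz": -2,"ax": 0,"ay": 0,"az": 0},
    {"tx": 0,"ty": 0,"tz": -2,"ax": 0,"ay": 0,"az": 0},
    {"tx": 0,"ty": 0,"tz": -1.6,"ax": 0,"ay": 0,"az": 0},
    {"tx": 0,"ty": 0,"tz": -1.2,"ax": 0,"ay": 0,"az": 0},
    {"tx": 0,"ty": 0,"tz": -0.8,"ax": 0,"ay": 0,"az": 0},
    {"tx": 0,"ty": 0,"tz": -0.4,"ax": 0,"ay": 0,"az": 0},
    {"tx": 0,"ty": 0,"tz": 0,"ax": 0,"ay": 0,"az": 0},
    {"tx": 0,"ty": 0,"tz": 0,"ax": 0,"ay": 0,"az": 0},
    {"tx": 0,"ty": 0,"tz": 0,"ax": 0,"ay": 0,"az": 0},
  ],
  jaw=0,
)

```text
t: 7.8
tcp_pos: [0.6151, -0.0121, 0.0392]
ee_rot: [0.613, 0.783, 0.083, 0.066]
force: [-0.3, 0.2, -3.7]
grip_width: 0.0253
grasp_force: 61.5
```

```bash
python3 chk.py
```

```text
plane slopes deg [12.1 -0.1] z at 0 0.0214
plate [0.1 5.3] [158.8 228.5] 89.9 xmin/max [-0.0412  0.1139] y [-0.06   0.058]
tcp tray [0.0333 0.0014 0.0392] tool z [ 0.21  -0.002 -0.978] tool y [ 0.978 -0.003  0.21 ] t 7.85 [-0.0626166   0.1337949  -4.11798699]
```

Request:
servo_tool(
  deltas=[
    {"tx": -0.42,"ty": -0.1,"tz": -0.1,"ax": 0,"ay": 0,"az": 0},
    {"tx": -0.42,"ty": -0.1,"tz": 0,"ax": 0,"ay": 0,"az": 0},
    {"tx": -0.42,"ty": -0.1,"tz": 0,"ax": 0,"ay": 0,"az": 0},
    {"tx": -0.42,"ty": -0.1,"tz": 0,"ax": 0,"ay": 0,"az": 0},
    {"tx": -0.42,"ty": -0.1,"tz": 0,"ax": 0,"ay": 0,"az": 0},
    {"tx": -0.42,"ty": -0.1,"tz": 0,"ax": 0,"ay": 0,"az": 0},
    {"tx": -0.42,"ty": -0.1,"tz": 0,"ax": 0,"ay": 0,"az": 0},
    {"tx": -0.42,"ty": -0.1,"tz": 0,"ax": 0,"ay": 0,"az": 0},
    {"tx": 0,"ty": 0,"tz": 0,"ax": 0,"ay": 0,"az": 0},
    {"tx": 0,"ty": 0,"tz": 0,"ax": 0,"ay": 0,"az": 0},
    {"tx": 0,"ty": 0,"tz": 0,"ax": 0,"ay": 0,"az": 0},
  ],
  jaw=0,
)

```text
t: 8.95
tcp_pos: [0.5811, -0.02, 0.0375]
ee_rot: [0.613, 0.783, 0.082, 0.065]
force: [-0.2, -0.3, -3.6]
grip_width: 0.025
grasp_force: 61.5
```

```bash
python3 chk.py; python3 -c "
from h import *
f=r.grab_frame('scene');cv2.imwrite('pics/a2.png',cv2.resize(f['frame'][190:360,230:400,::-1],None,fx=3,fy=3))"
```

```text
plane slopes deg [12. -0.] z at 0 0.027
plate [-16.7  -7.6] [133.3 193. ] 89.8 xmin/max [-0.0625  0.0787] y [-0.0595  0.0583]
tcp tray [-0.0015  0.0019  0.0374] tool z [ 0.209 -0.002 -0.978] tool y [ 0.978 -0.003  0.209] t 9.0 [ 0.35731509 -0.59391565 -3.76494462]
```

View pics/a2.png

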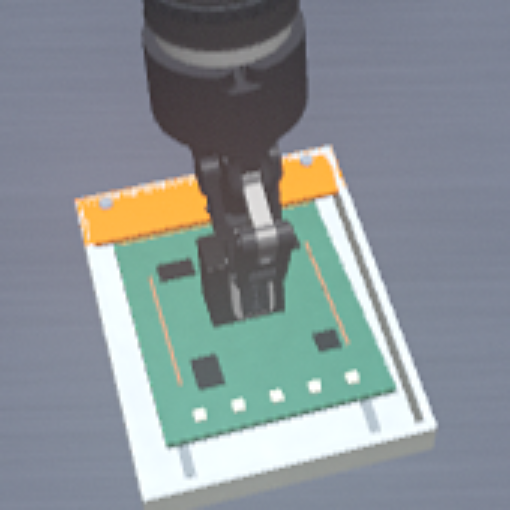

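The gold edge is hidden under the orange lip, and the far edge (about 165–395, 390–445) is still raised at x = +79 mm. That puts the gold edge at about -77 mm, with no contact force. I'll lower the far edge now.

Request:
servo_tool(
  deltas=[
    {"tx": 0.062,"ty": 0.016,"tz": -0.25,"ax": -0.0072,"ay": 0.029,"az": 0},
    {"tx": 0.062,"ty": 0.016,"tz": -0.25,"ax": -0.0072,"ay": 0.029,"az": 0},
    {"tx": 0.062,"ty": 0.016,"tz": -0.25,"ax": -0.0072,"ay": 0.029,"az": 0},
    {"tx": 0.062,"ty": 0.016,"tz": -0.25,"ax": -0.0072,"ay": 0.029,"az": 0},
    {"tx": 0.062,"ty": 0.016,"tz": -0.25,"ax": -0.0072,"ay": 0.029,"az": 0},
    {"tx": 0.062,"ty": 0.016,"tz": -0.25,"ax": -0.0072,"ay": 0.029,"az": 0},
    {"tx": 0.062,"ty": 0.016,"tz": -0.25,"ax": -0.0072,"ay": 0.029,"az": 0},
    {"tx": 0,"ty": 0,"tz": 0,"ax": 0,"ay": 0,"az": 0},
    {"tx": 0,"ty": 0,"tz": 0,"ax": 0,"ay": 0,"az": 0},
    {"tx": 0,"ty": 0,"tz": 0,"ax": 0,"ay": 0,"az": 0},
  ],
  jaw=0,
)

```text
t: 10.05
tcp_pos: [0.5847, -0.0189, 0.0198]
ee_rot: [0.617, 0.787, -0.0, 0.001]
force: [-0.8, 0.3, -4.5]
grip_width: 0.0258
grasp_force: 61.5
```

```bash
python3 chk.py
```

```text
plane slopes deg [ 0. -0.] z at 0 0.0093
plate [ 7.5 -0.1] [118.8 151.8] 89.7 xmin/max [-0.0663  0.0819] y [-0.0591  0.0585]
tcp tray [0.0022 0.002  0.0199] tool z [ 0.001 -0.002 -1.   ] tool y [ 1.    -0.003  0.001] t 10.1 [ 0.02528257 -0.05310259 -4.04017057]
```

Request:
servo_tool(
  deltas=[
    {"tx": 0,"ty": 0,"tz": -0.05,"ax": 0,"ay": 0,"az": 0},
    {"tx": 0,"ty": 0,"tz": 0,"ax": 0,"ay": 0,"az": 0},
    {"tx": 0,"ty": 0,"tz": 0,"ax": 0,"ay": 0,"az": 0},
    {"tx": 0,"ty": 0,"tz": 0,"ax": 0,"ay": 0,"az": 0},
    {"tx": 0,"ty": 0,"tz": 0,"ax": 0,"ay": 0,"az": 0},
    {"tx": 0,"ty": 0,"tz": 0,"ax": 0,"ay": 0,"az": 0},
    {"tx": 0,"ty": 0,"tz": 0,"ax": 0,"ay": 0,"az": 0},
  ],
  jaw=60,
)

```text
t: 10.8
tcp_pos: [0.585, -0.019, 0.0193]
ee_rot: [0.617, 0.787, -0.0, 0.001]
force: [-1.1, 0.2, 0.6]
grip_width: 0.0512
grasp_force: 0.0
```

Request:
servo_tool(
  deltas=[
    {"tx": 0,"ty": 0,"tz": 1,"ax": 0,"ay": 0,"az": 0},
    {"tx": 0,"ty": 0,"tz": 2,"ax": 0,"ay": 0,"az": 0},
    {"tx": 0,"ty": 0,"tz": 3,"ax": 0,"ay": 0,"az": 0},
    {"tx": 0,"ty": 0,"tz": 4,"ax": 0,"ay": 0,"az": 0},
    {"tx": 0,"ty": 0,"tz": 4,"ax": 0,"ay": 0,"az": 0},
    {"tx": 0,"ty": 0,"tz": 3,"ax": 0,"ay": 0,"az": 0},
    {"tx": 0,"ty": 0,"tz": 0,"ax": 0,"ay": 0,"az": 0},
    {"tx": 0,"ty": 0,"tz": 0,"ax": 0,"ay": 0,"az": 0},
  ],
)

```text
t: 11.6
tcp_pos: [0.5856, -0.019, 0.1906]
ee_rot: [0.617, 0.787, 0.001, 0.002]
force: [0.5, 0.4, 0.1]
grip_width: 0.0513
grasp_force: 0.0
```

```bash
python3 chk.py; python3 -c "
from h import *
f=r.grab_frame('scene');cv2.imwrite('pics/a3.png',cv2.resize(f['frame'][190:360,230:400,::-1],None,fx=3,fy=3))"
```

```text
plane slopes deg [-0.  0.] z at 0 0.0079
plate [ 6.  -0.2] [118.8 152.9] 89.7 xmin/max [-0.068   0.0813] y [-0.0593  0.0581]
tcp tray [0.0022 0.0021 0.1892] tool z [ 0.    -0.001 -1.   ] tool y [ 1.    -0.003  0.   ] t 11.65 [-0.1530322  -0.16249845 -0.39687263]
```

View pics/a3.png

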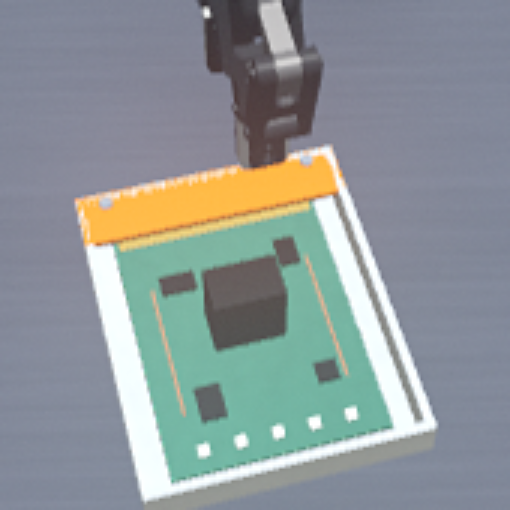

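The board lies flat (tilt 0°) with its gold edge under the lip: only a sliver shows at y≈230, and the far edge at x≈82 mm puts the gold edge at about -78 mm. The gripper is clear.

```bash
python3 -c "
from station import r
print(r.finish_job())"
```

```text
the job is handed in; nothing more can be done
None
```

The green board is hooked under the orange lip, lying flat on the tray floor and released, the blue spare was not touched, and I handed the job in at about 11.7 s; `finish_job()` returned no verdict.

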